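# Lay out a soldering place beside the clamped board

## Task

Set the soldering place out ready for work: put the blue reel of thick solder on the reel stand's spindle with the orange reel of fine solder on top of it, and seat the brass-wool tip cleaner fully down in the round rim on the iron stand. In line with the middle of the board, set the flux jar down in the middle of the gap between the board holder and the iron stand, and the yellow parts dish in the middle of the gap between the board holder and the reel stand, without dropping either or tipping the dish. Leave everything upright and at rest, and do not shift the multimeter or the side cutters.

Things in the scene. Friction and masses are not known exactly. Their poses are not given: they have to be found in the camera images.
- thick_reel: Loose reel of thick solder with BLUE flanges and grey wire, lying flat, hole upright: diameter 56, height 30, through hole 24 diameter, about 0.28 kg; it can be gripped anywhere round its side. Origin: centre of its underside, z along the hole. It goes on the spindle first, flat on the reel stand's base (underside then 12 above the bench).
- fine_reel: Loose reel of fine solder with ORANGE flanges and grey wire, lying flat, hole upright: diameter 46, height 26, through hole 24 diameter, about 0.16 kg. Origin: centre of its underside, z along the hole. It goes on the spindle on top of the blue reel (underside then 42 above the bench).
- tip_cleaner: Loose soldering-tip cleaner: a round BLACK pot, diameter 50, height 36, with curly BRASS wool bulging 6 above the rim (wool is soft-looking only: grip the pot's side). About 0.11 kg. Origin: centre of its underside, z up.
- flux_jar: Loose closed jar of flux: round AMBER-BROWN glass body, diameter 42, up to 34 high, with a WHITE screw cap, diameter 40; 48 high in all, about 0.09 kg. Origin: centre of its underside, z up.
- parts_dish: Loose open rectangular YELLOW plastic dish with small resistors in it: 60 long (its x) by 44 wide (its y) by 22 high, walls 2.5, about 0.06 kg; grip it across its 44 width, by the outside. Origin: centre of its underside, z up.
- board_holder: Fixed circuit-board holder, a green board flat between two aluminium jaws: 100 (x) by 140 (y), 34 high. Origin: centre of its footprint on the bench. The jaws are its +y and -y sides (outer faces at y +70, -70); the iron stand stands off one jaw and the reel stand off the other, either way round, centred about 250 from this origin along its y axis.
- iron_stand: Fixed dark steel iron stand, base 100 (x) by 160 (y); origin: base centre on the bench. Its empty round cleaner seat is at x 0, y -40: steel rim of inner diameter 62, top 14 and floor 6 above the bench. At y +45 a spring holder, 36 across, with a soldering iron leaning up to +x: from x -30, 50 high, to x +150, 215 high. About 100 of free bench lies between this base and the board holder.
- reel_stand: Fixed solder-reel stand: flat round grey base, diameter 100, 12 high, with one upright steel spindle of diameter 12 at its centre, its tapered tip 64 above the bench. Origin: centre of the base's underside. About 130 of free bench lies between this base and the board holder's jaw.
- multimeter: Bystander: loose grey hand-held multimeter with a dark face, lying on its back, 75 (x) by 150 (y) by 41 high. Origin: centre of its underside. Leave it alone.
- side_cutters: Bystander: loose side cutters with teal grips, lying flat along their x, from -101 to +30, 54 wide, 12 high. Origin: at the rivet, on the bench. Leave them alone.
Not all that is in view belongs to the job. Leave any green or turquoise look-alike of the thick_reel alone.

How it is judged:
At the end, for the whole second after the job is handed in: Both reels within 9 mm of the spindle axis, blue on the base, orange on blue; cleaner within 9 mm of the rim's centre, on its floor (heights 3 mm); jar and dish on the bench within 20 mm of mid-gap and 22 mm of the holder's y axis; all upright (0.08 rad), at rest; bystanders moved under 15 mm (horizontal distance between each of thick_reel, fine_reel and reel_stand below 0.009 m and height (world z) of thick_reel between 0.009 and 0.015 m and height (world z) of fine_reel between 0.039 and 0.045 m and x of tip_cleaner in the frame of iron_stand between -0.009 and 0.009 m and y of tip_cleaner in the frame of iron_stand between -0.049 and -0.031 m and height (world z) of tip_cleaner between 0.003 and 0.009 m and ((y of iron_stand in the frame of board_holder above 0 m and y of flux_jar in the frame of board_holder between 0.101 and 0.141 m and y of parts_dish in the frame of board_holder between -0.156 and -0.116 m) or (y of iron_stand in the frame of board_holder below 0 m and y of flux_jar in the frame of board_holder between -0.141 and -0.101 m and y of parts_dish in the frame of board_holder between 0.116 and 0.156 m)) and x of flux_jar in the frame of board_holder between -0.022 and 0.022 m and height (world z) of flux_jar between -0.003 and 0.004 m and x of parts_dish in the frame of board_holder between -0.022 and 0.022 m and height (world z) of parts_dish between -0.003 and 0.004 m and angle between each of thick_reel, fine_reel, tip_cleaner, flux_jar, parts_dish's own z axis and vertical below 0.08 rad and linear speed of each of thick_reel, fine_reel, tip_cleaner, flux_jar, parts_dish below 0.02 m/s and angular speed of each of thick_reel, fine_reel, tip_cleaner, flux_jar, parts_dish below 0.2 rad/s and distance of each of multimeter, side_cutters from where it was at the start of the episode below 0.015 m); the robot touches nothing.
It fails at once if the parts dish is tipped by more than 35 degrees (its parts would spill) (angle between parts_dish's own z axis and vertical above 0.61 rad).
It fails at once if the multimeter or the side cutters are pushed more than 15 mm from where they lay (distance of any of multimeter, side_cutters from where it was at the start of the episode above 0.015 m).
It fails at once if the flux jar or the parts dish is dropped (faster than 0.6 m/s with no finger on it, a fall of about 20 mm) ((linear speed of flux_jar above 0.6 m/s and contact force between the fingers and flux_jar below 0.05 N) or (linear speed of parts_dish above 0.6 m/s and contact force between the fingers and parts_dish below 0.05 N)).
It also fails if it takes over 120 s, if anything falls off the work surface, if the arm or the gripper's body presses on something with over 40 N, if the wrist force passes 120 N, or if a joint passes its speed limit or range.

## Robot

A 7-joint arm with a two-finger parallel gripper is mounted at the origin on the work surface. World frame = base frame: x ahead of the robot, y to its left, z up, the work surface at z = 0. Lengths are in m, angles in rad, forces in N, time in s.
With the tool pointing down it reaches from about 0.425 to 1.025 m from the base axis. Payload 3.6 kg.
Tool frame: the origin (TCP) lies on the centre line of the jaws, within the pads' length; the fingertips stand 14 mm ahead of it and the grasp point (between the pads) lies 5 mm behind it; z points along the fingers, y is the direction in which the jaws open and shut (so a half turn about z gives the same grasp; the last joint's range is limited). The gripper opens to 85 mm and grips with 20 to 120 N. Pads are 22 mm wide; open, the fingers measure 114 mm over their backs; the gripper's body (76 mm by 85 mm) begins 54 mm behind the grasp point. The pads swing forward as they close: fully open they stand 13 mm farther back than shut.
Start: joints at [1.202, 0.591, 0.048, 1.609, -0.033, 0.943, -0.034], TCP at [0.197, -0.698, 0.245] pointing down, gripper open.
Joint ranges: [-2.69, 2.69], [-0.47, 2.24], [-1.27, 1.36], [0.19, 2.51], [-1.53, 4.68], [0.08, 2.07], [-3.09, 3.09]. Speed limits (rad/s): [2.57, 2.57, 3.14, 3.14, 3.14, 3.14, 3.14].

## Interface

Orientations are given as a unit quaternion [w, x, y, z].
In Python, from cell import ctrl gives the robot as it stands. Calls block until the motion is done:
- ctrl.move_pose(position, orientation): joint-space move of the TCP to a pose.
- ctrl.line_to(position, rate=0.15, orientation=None, max_force=None): straight line of the TCP; orientation=None keeps the orientation; rate is the mean speed in m/s. With max_force (N) it stops when the force on the tool has changed by that much, and returns True; else False.
- ctrl.movej(angles): joint-space move.
- ctrl.set_gripper(opening): opening from 0.0 (shut) to 1.0 (fully open); the grip force is fixed at half the most; returns when the fingers have stopped.
- ctrl.pause(seconds).
- ctrl.solve_ik(position, orientation): joint angles nearest the present ones, or None.
- ctrl.read_state(): the state.
- ctrl.capture(name): name is "side" or "top" or "wrist"; returns a dict with "color" (420x560x3 uint8, red, green, blue), "mtx" (3x3 intrinsics, pixels), "k1" (the pictures are not rectified: a ray, as slopes to the right and down, at radius r is drawn at 1 + k1 r^2 times it, then the intrinsics apply), "camera_from_world" (4x4, takes a point from world to camera coordinates); the wrist camera has in their place "tool_from_camera" (4x4, takes a point from camera to tool coordinates, whose origin is the TCP and whose axes are the flange's). Camera axes: x right, y down, z forward; pixel columns grow to the right and rows downward; lengths in m; the calibration is good to about 2 mm. A picture is of the moment at which its call begins: read the wrist's pose just before it. There is no depth.
A pose or a line that the arm cannot do raises ctrl.PlanningError and nothing moves.
- ctrl.hand_in(): hands the job in, once; it reports no verdict.
The state is a dict: "time": time; "joint_pos": joint angles; "joint_vel": joint speeds; "joint_torque": joint torques, N m; "ee_pos": TCP position; "eef_rot": TCP orientation; "wrist_force": force on the tool from outside, world axes, zero at the start; "wrist_torque": the same for the moment, N m; "opening": opening from 0.0 (shut) to 1.0 (fully open).
Only numpy, scipy, OpenCV 4.12 (cv2) and the standard library are available. Lean on these libraries where they do the work, as an engineer would, in place of code of your own. Each camera call takes 0.05 s, during which the arm holds its last target.

## Working session

There is one attempt and no reset: what is moved stays moved. The work goes in short steps, each a Python script; the robot and the scene stay as the last script left them, time stands still between calls to the robot, and variables do not carry over. Pictures are saved under pics/ and viewed, and the job is handed in when it is done.

```bash
ls; mkdir -p pics; cat > h.py <<'E'
import numpy as np, cv2
from cell import ctrl
def cap(name,fn):
    s=ctrl.read_state(); c=ctrl.capture(name); cv2.imwrite('pics/'+fn+'.png',c['color'][:,:,::-1])
    np.savez('pics/'+fn+'.npz',ee=s['ee_pos'],rot=s['eef_rot'],**{k:np.array(v) for k,v in c.items()}); return c
E
python3 - <<'E'
from h import *
for n in ['top','side','wrist']:
    c=cap(n,n+'0'); print(n,c['mtx'],c['k1'],c.get('camera_from_world',c.get('tool_from_camera')))
s=ctrl.read_state();print(s['time'],s['ee_pos'],s['eef_rot'],s['opening'])
E
```

```text
pics
top [[522.30520304   0.         278.76631197]
 [  0.         522.30520304 206.55170556]
 [  0.           0.           1.        ]] -0.1820669741622661 [[-0.01992655 -0.99933178 -0.03064189  0.02973511]
 [-0.98285063  0.02519912 -0.18267357  0.56113253]
 [ 0.18332366  0.02647635 -0.98269601  0.95693496]
 [ 0.          0.          0.          1.        ]]
side [[525.48773113   0.         278.51281367]
 [  0.         525.48773113 204.78606524]
 [  0.           0.           1.        ]] -0.18322402140030408 [[-0.68329198 -0.7300194  -0.01355531  0.366228  ]
 [-0.34864788  0.34253093 -0.87242033  0.23684959]
 [ 0.64152688 -0.59139178 -0.48856835  0.76185286]
 [ 0.          0.          0.          1.        ]]
wrist [[376.72158305   0.         279.56769887]
 [  0.         376.72158305 210.84573789]
 [  0.           0.           1.        ]] 0.013948077404061152 [[-7.44233532e-04 -9.66012949e-01 -2.58492610e-01  6.56502343e-02]
 [ 9.99999551e-01 -5.67190128e-04 -7.59480860e-04 -8.41058359e-05]
 [ 5.87053889e-04 -2.58493059e-01  9.66012937e-01 -1.28154212e-01]
 [ 0.00000000e+00  0.00000000e+00  0.00000000e+00  1.00000000e+00]]
0.15 [ 0.19657659 -0.69720511  0.24438273] [-8.64164817e-04  9.90572327e-01  1.36987920e-01 -1.69979176e-04] 1.0029881829011902
```

View pics/top0.png

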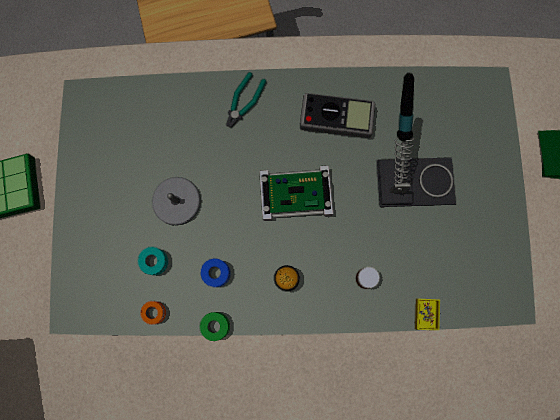

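View pics/side0.png

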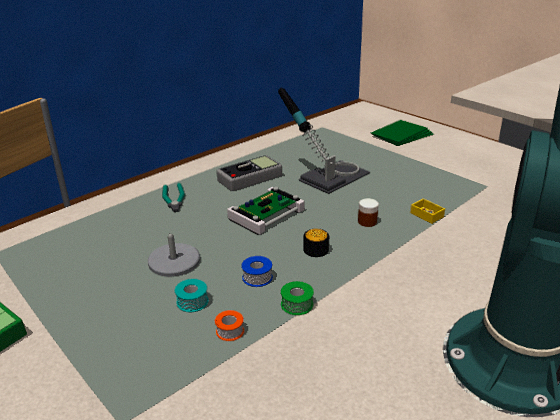

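View pics/wrist0.png

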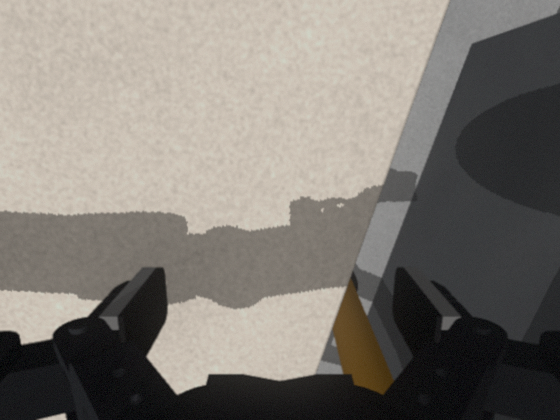

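The top view shows, in pixels: blue reel (215,272), orange reel (152,313), cleaner (287,278), jar (368,278), dish (428,314), board (297,193), reel stand (176,201) and seat rim (436,180). The green and turquoise decoys are at (215,326) and (152,261). The side view shows the same layout. Next I'll measure from the top view and cross-check with the side view.

```bash
cat >> h.py <<'E'
def cam(fn):
    d=np.load('pics/'+fn+'.npz'); T=None
    if 'camera_from_world' in d: W=np.linalg.inv(d['camera_from_world'])
    else:
        from scipy.spatial.transform import Rotation as R
        q=d['rot']; T=np.eye(4); T[:3,:3]=R.from_quat([q[1],q[2],q[3],q[0]]).as_matrix(); T[:3,3]=d['ee']
        W=T@d['tool_from_camera']
    return d,W
def rays(d,W,px):
    px=np.asarray(px,float).reshape(-1,1,2)
    u=cv2.undistortPoints(px,d['mtx'],np.array([float(d['k1']),0,0,0])).reshape(-1,2)
    return W[:3,3],np.c_[u,np.ones(len(u))]@W[:3,:3].T
def onplane(d,W,px,z):
    o,r=rays(d,W,px); t=(z-o[2])/r[:,2]; return o+r*t[:,None]
def blobs(d,lo,hi,amin=60):
    hsv=cv2.cvtColor(d['color'],cv2.COLOR_RGB2HSV); m=cv2.inRange(hsv,lo,hi)
    m=cv2.morphologyEx(m,cv2.MORPH_CLOSE,np.ones((3,3),np.uint8))
    cs,_=cv2.findContours(m,cv2.RETR_EXTERNAL,cv2.CHAIN_APPROX_NONE)
    return sorted([c for c in cs if cv2.contourArea(c)>amin],key=cv2.contourArea,reverse=True)
def circ(P):
    (x,y),r=cv2.minEnclosingCircle(P[:,:2].astype(np.float32))
    A=np.c_[2*P[:,:2],np.ones(len(P))]; s=np.linalg.lstsq(A,(P[:,:2]**2).sum(1),rcond=None)[0]
    return s[0],s[1],np.sqrt(s[2]+s[0]**2+s[1]**2)*2,2*r
def ell(P):
    (c,ax,an)=cv2.fitEllipse((P[:,:2]*1000).astype(np.float32)); return np.round(c,1),np.round(ax,1),an
RNG={'blue':((108,120,60),(125,255,255)),'orange':((3,190,120),(14,255,255)),'yellow':((23,150,90),(33,255,255)),
 'teal':((82,120,60),(98,255,255)),'green':((62,150,50),(80,255,255)),'brass':((14,120,80),(23,255,255))}
E
python3 - <<'E'
from h import *
d,W=cam('top0')
H={'blue':.03,'orange':.026,'yellow':.022,'teal':.03,'green':.03,'brass':.036}
for k,(lo,hi) in RNG.items():
    for c in blobs(d,lo,hi)[:3]:
        P=onplane(d,W,c,H[k]); px=c.reshape(-1,2).mean(0)
        if 50<px[1]<340: print(k,px.round(1),cv2.contourArea(c),np.round(circ(P),4),ell(P), cv2.minAreaRect((P[:,:2]*1000).astype(np.float32)))
E
python3 -c "
import cv2
a=cv2.imread('pics/top0.png')
cv2.imwrite('pics/za.png',cv2.resize(a[130:350,120:330],None,fx=3.6,fy=2.7*1.0+0.0))
cv2.imwrite('pics/zb.png',cv2.resize(a[140:340,250:470],None,fx=3,fy=3,interpolation=cv2.INTER_CUBIC))"
```

```text
blue [214.8 272.7] 602.0 [0.4386 0.1454 0.0543 0.0588] (array([438.6, 145.4]), array([53.3, 55.4]), 144.30523681640625) ((439.390869140625, 145.46714782714844), (53.184391021728516, 54.63231658935547), 89.62042999267578)
orange [151.3 312.3] 351.5 [0.3619 0.272  0.0421 0.0448] (array([361.9, 272. ]), array([41.6, 42.8]), 116.39959716796875) ((361.6862487792969, 271.61224365234375), (41.067501068115234, 42.53567123413086), 0.11523022502660751)
yellow [428. 314.] 645.0 [ 0.3473 -0.2685  0.0578  0.0709] (array([ 347.3, -268.5]), array([49.5, 69.2]), 84.27288818359375) ((347.38580322265625, -268.4655456542969), (43.990047454833984, 58.320491790771484), 87.3297348022461)
teal [151.3 260.6] 556.0 [0.4642 0.2724 0.0537 0.059 ] (array([464.3, 272.4]), array([52.9, 54.6]), 160.83160400390625) ((463.8948059082031, 272.6766662597656), (53.780277252197266, 53.100677490234375), 0.7066701054573059)
teal [253.4  96.7] 108.0 [0.827  0.1091 0.116  0.0882] (array([799.5,  68.7]), array([16.6, 78.1]), 57.15696716308594) ((798.4961547851562, 65.9443359375), (14.876362800598145, 87.96952819824219), 56.04
[... 653 characters left out ...]
430786133), 10.599006652832031)
green [551.2 151.6] 481.0 [ 0.6694 -0.5569  0.0689  0.102 ] (array([ 671.6, -557.7]), array([ 42.6, 102.9]), 84.2232894897461) ((668.4935913085938, -554.3163452148438), (44.65433883666992, 99.64583587646484), 81.49475860595703)
brass [286.  277.6] 336.0 [0.4254 0.006  0.0398 0.042 ] (array([425.4,   6. ]), array([39.2, 40.4]), 84.61463928222656) ((425.78753662109375, 6.262624740600586), (38.45143127441406, 40.29185485839844), 88.76226806640625)
brass [151.6 312.5] 257.5 [0.3624 0.2677 0.0361 0.0412] (array([362.3, 267.7]), array([36.4, 36.6]), 19.879758834838867) ((363.316162109375, 267.3714599609375), (38.999019622802734, 37.4574089050293), 46.28598403930664)
```

View pics/zb.png

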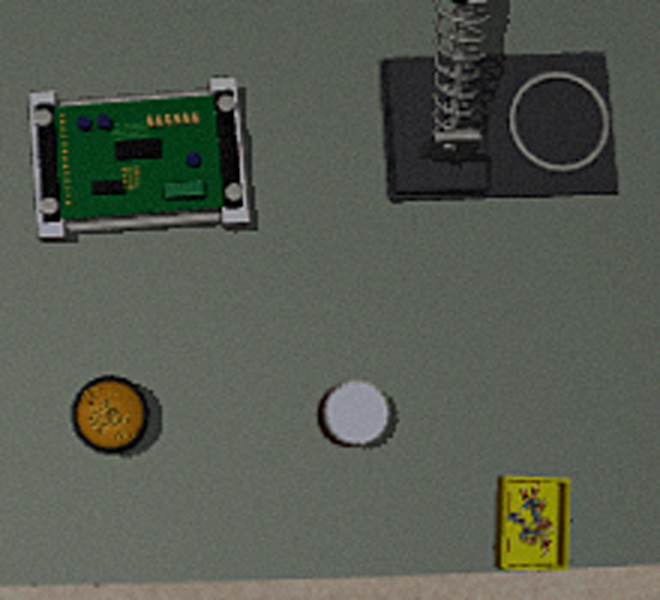

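```bash
python3 - <<'E'
from h import *
d,W=cam('top0'); im=d['color']; g=cv2.cvtColor(im,cv2.COLOR_RGB2GRAY)
def roi(mask,x0,y0,x1,y1):
    m=np.zeros_like(mask); m[y0:y1,x0:x1]=mask[y0:y1,x0:x1]; return m
def big(m):
    cs,_=cv2.findContours(m,cv2.RETR_EXTERNAL,cv2.CHAIN_APPROX_NONE); return max(cs,key=cv2.contourArea)
def sh(n,c,z):
    P=onplane(d,W,c,z); print(n,c.reshape(-1,2).mean(0).round(1),ell(P),[np.round(v,1) for v in cv2.minAreaRect((P[:,:2]*1000).astype(np.float32))])
# jar cap
sh('cap',big(roi((g>130).astype(np.uint8)*255,345,255,395,300)),.048)
# ring on stand
r=roi((g>105).astype(np.uint8)*255,415,160,458,203); sh('ring',big(r),.014)
# dark stand
sh('stand',cv2.convexHull(big(roi((g<65).astype(np.uint8)*255,370,150,462,215))),.006)
# reel base
hsv=cv2.cvtColor(im,cv2.COLOR_RGB2HSV)
b=((hsv[...,1]<18)&(g>85)).astype(np.uint8)*255
b=cv2.morphologyEx(roi(b,145,170,208,232),cv2.MORPH_CLOSE,np.ones((5,5),np.uint8)); cv2.imwrite('pics/zm.png',b); sh('base',cv2.convexHull(big(b)),.012)
# board jaws: bright
w=roi((g>120).astype(np.uint8)*255,255,160,338,225); cv2.imwrite('pics/zw.png',w)
pts=np.argwhere(w)[:,::-1]; P=onplane(d,W,pts,.034); print('jaws',[np.round(v,1) for v in cv2.minAreaRect((P[:,:2]*1000).astype(np.float32))])
print(g[200,160:192:3],g[182,420:455:2])
# holes of blue/orange
for k,z in (('blue',.03),('orange',.026)):
    m=cv2.inRange(hsv,*RNG[k]); cs,hh=cv2.findContours(m,cv2.RETR_CCOMP,cv2.CHAIN_APPROX_NONE)
    for i,c in enumerate(cs):
        if hh[0][i][3]>=0 and cv2.contourArea(c)>20: print('hole'); sh(k,c,z)
a=im[:,:,::-1]
cv2.imwrite('pics/za.png',cv2.resize(a[150:340,120:330],None,fx=3,fy=3,interpolation=cv2.INTER_CUBIC))
E
```

```text
cap [368.4 276.8] (array([ 422.3, -150.8]), array([36.6, 36.8]), 80.92389678955078) [array([ 422. , -150.7]), array([36.2, 36.6]), np.float64(42.9)]
ring [425.8 179.8] (array([ 616.3, -304.7]), array([64.9, 67.4]), 9.386570930480957) [array([ 617.7, -287.1]), array([32.5, 65.3]), np.float64(87.2)]
stand [417.  179.8] (array([ 616.6, -261.8]), array([142.4, 193.3]), 3.6098270416259766) [array([ 623.8, -264.1]), array([118.5, 160.1]), np.float64(0.5)]
base [173.7 198. ] (array([585.8, 226.8]), array([158.4, 190.4]), 176.39683532714844) [array([588.1, 228.8]), array([133.6, 127.7]), np.float64(88.8)]
jaws [array([594.1, -16.1]), array([ 97.5, 137.5]), np.float64(3.0)]
[ 96  94  97 109  26  25  28  44  49  99 100] [120  47  38  35  38  45  41  41  34  40  42  40  40  37  34  29  95  76]
hole
blue [214.1 272.1] (array([439.1, 146. ]), array([24.7, 25.7]), 170.10134887695312) [array([439.4, 146.4]), array([25.1, 24.8]), np.float64(44.6)]
hole
orange [151.3 312.6] (array([361.8, 271.8]), array([26.7, 28. ]), 131.83609008789062) [array([361.2, 272.1]), array([28.1, 26.6]), np.float64(46.1)]
```

View pics/za.png

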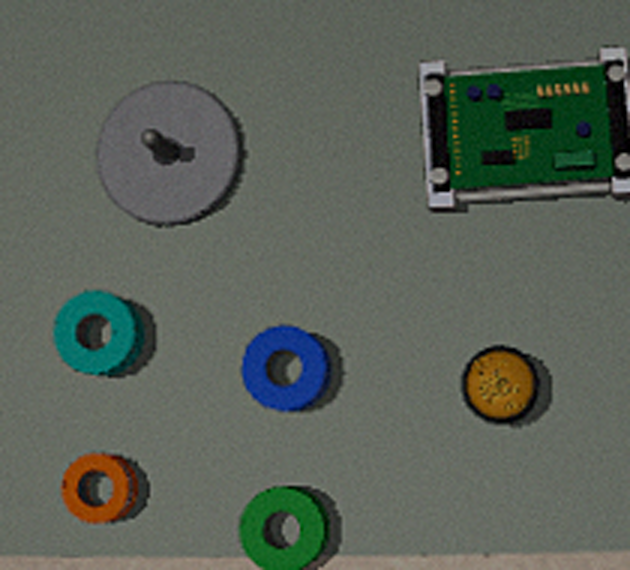

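The zoom shows the reel base circle centred near px (176.2,201), with the spindle tip leaning to (170,195) by parallax. The rim is near (436.3,180.7). I'll fit those two properly and cross-check with the side view.

```bash
python3 - <<'E'
from h import *
d,W=cam('top0'); im=d['color']; g=cv2.cvtColor(im,cv2.COLOR_RGB2GRAY); lab=cv2.cvtColor(im,cv2.COLOR_RGB2LAB)
def big(m):
    cs,_=cv2.findContours(m,cv2.RETR_EXTERNAL,cv2.CHAIN_APPROX_NONE); return max(cs,key=cv2.contourArea)
# base: a* channel
x0,y0,x1,y1=140,165,212,236
a=cv2.GaussianBlur(lab[y0:y1,x0:x1,1],(5,5),0); t,m=cv2.threshold(a,0,255,cv2.THRESH_OTSU)
c=cv2.convexHull(big(m))+[x0,y0]; P=onplane(d,W,c,.012); print('base',t,c.reshape(-1,2).min(0),c.reshape(-1,2).max(0),ell(P))
# ring inner hole: dark region inside ring, by flood from centre
m=(g<75).astype(np.uint8)*255; ff=np.zeros((g.shape[0]+2,g.shape[1]+2),np.uint8)
lim=(g>=75).astype(np.uint8); ff[1:-1,1:-1]=lim
cv2.floodFill(g.copy(),ff,(437,181),255,flags=4|(2<<8)|cv2.FLOODFILL_MASK_ONLY,loDiff=255,upDiff=255)
c=big((ff[1:-1,1:-1]==2).astype(np.uint8)); P=onplane(d,W,c,.014); print('rim in',cv2.contourArea(c),ell(P))
# spindle tip triangulation & spot checks with side view
ds,Ws=cam('side0')
def tri(p,q):
    o1,r1=rays(d,W,[p]);o2,r2=rays(ds,Ws,[q]); r1=r1[0];r2=r2[0]
    s=np.linalg.lstsq(np.c_[r1,-r2],o2-o1,rcond=None)[0]; A=o1+s[0]*r1;B=o2+s[1]*r2; return ((A+B)/2).round(4),np.linalg.norm(A-B).round(4)
print('tip',tri((169.5,194.5),(171,236)))
for k,z in (('blue',.03),('orange',.026)):
    hsv=cv2.cvtColor(ds['color'],cv2.COLOR_RGB2HSV); mm=cv2.inRange(hsv,*RNG[k]); cs,hh=cv2.findContours(mm,cv2.RETR_CCOMP,cv2.CHAIN_APPROX_NONE)
    for i,c in enumerate(cs):
        if hh[0][i][3]>=0 and cv2.contourArea(c)>20: print('side hole',k,c.reshape(-1,2).mean(0),ell(onplane(ds,Ws,c,z)))
E
python3 -c "
import cv2
a=cv2.imread('pics/side0.png')
cv2.imwrite('pics/zs.png',cv2.resize(a[170:350,140:340],None,fx=3,fy=3,interpolation=cv2.INTER_CUBIC))"
```

```text
base 126.0 [152 177] [200 224] (array([587. , 228.2]), array([ 99.2, 101.4]), 128.25042724609375)
rim in 642.0 (array([ 615.9, -304.3]), array([59.8, 60.3]), 163.2869873046875)
tip (array([0.5883, 0.2283, 0.0596]), np.float64(0.0041))
side hole blue [256.46875 264.59375] (array([438.4, 145.3]), array([23.2, 25.2]), 139.37181091308594)
side hole blue [151.5        139.44444444] (array([1102.2,  -35.3]), array([21.5, 38. ]), 35.79511642456055)
side hole blue [116.3 139.4] (array([1182.8,   36.1]), array([12.8, 58.6]), 74.37511444091797)
side hole blue [153.48275862 111.4137931 ] (array([1313.6, -169.4]), array([24.5, 87.7]), 55.36367416381836)
side hole blue [138.89473684  98.57894737] (array([1480.1, -207.5]), array([22.4, 61.2]), 68.23237609863281)
side hole blue [118.8   94.45] (array([1585.3, -182.1]), array([17.9, 97.6]), 71.53772735595703)
side hole blue [80.14285714 95.71428571] (array([1691.7,  -74.9]), array([ 17.8, 111. ]), 66.21784210205078)
side hole blue [225.47619048  91.28571429] (array([1313.2, -468.4]), array([23.5, 81.1]), 55.86795425415039)
side hole blue [181.05  71
[... 795 characters left out ...]
6.3, -760.6]), array([ 48.1, 448.1]), 70.10537719726562)
side hole blue [355.25  12.05] (array([ 2156.5, -2229.1]), array([ 45.4, 223.3]), 37.119110107421875)
side hole blue [260.44117647  12.23529412] (array([ 2608.3, -1772.6]), array([ 59.1, 399.4]), 53.046836853027344)
side hole blue [49.13043478 11.52173913] (array([4262.8, -908.6]), array([ 50.7, 431.8]), 71.65287017822266)
side hole blue [81.          5.55555556] (array([ 4275.2, -1201.5]), array([ 51.3, 386.3]), 70.90338897705078)
side hole blue [43.5   3.75] (array([ 4938.1, -1098.3]), array([ 82.5, 363.7]), 75.23211669921875)
side hole orange [228.57894737 319.52631579] (array([361.2, 270.9]), array([25.4, 25.5]), 73.25677490234375)
```

View pics/zs.png

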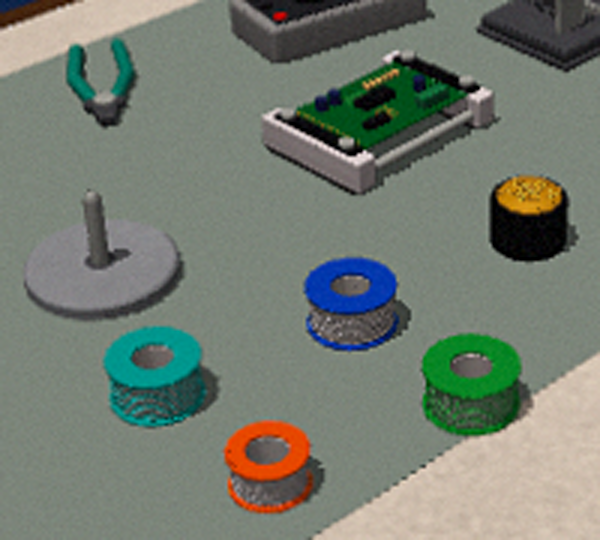

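Both views agree to within about 1 mm, and the sizes match the spec. Next I'll check that the arm can reach every pose.

```bash
cat >> h.py <<'E'
def Q(deg):  # tool x-axis heading in world (deg), pointing down; jaws open at 90 to it
    a=np.radians(deg)/2; return [0.,float(np.cos(a)),float(np.sin(a)),0.]
BO=np.array([.5941,-.0161]); BY=np.array([-np.sin(np.radians(3)),np.cos(np.radians(3))])
OBJ=dict(blue=(.4387,.1456),orange=(.3616,.2713),cleaner=(.4254,.006),jar=(.4222,-.1508),dish=(.3474,-.2685))
SEAT=(.616,-.3045); SPIN=(.5873,.2283); JT=BO-.121*BY; DT=BO+.136*BY
E
python3 - <<'E'
from h import *
tg={**OBJ,'SEAT':SEAT,'SPIN':SPIN,'JT':JT,'DT':DT}
for k,p in tg.items():
    out=[]
    for y in range(-180,180,30):
        r=[ctrl.solve_ik([p[0],p[1],z],Q(y)) for z in (.018,.1,.2)]
        out.append(f"{y}:"+''.join('1' if v is not None else '0' for v in r)+(f"({r[0][6]:.1f})" if r[0] is not None else ''))
    print(k,' '.join(out))
E
```

```text
blue -180:111(1.0) -150:111(0.5) -120:111(1.1) -90:111(-3.0) -60:111(-1.9) -30:111(-2.0) 0:111(-1.6) 30:111(-0.9) 60:111(-0.4) 90:111(-0.0) 120:111(0.4) 150:111(0.7)
orange -180:111(-0.4) -150:111(0.0) -120:111(0.6) -90:111(1.1) -60:111(-3.0) -30:111(-2.0) 0:111(-1.7) 30:111(-0.7) 60:111(-1.9) 90:111(-1.8) 120:111(-1.1) 150:111(-1.0)
cleaner -180:111(0.8) -150:111(-3.0) -120:111(-2.7) -90:111(1.6) -60:111(-1.8) -30:111(-1.0) 0:111(-0.4) 30:111(0.1) 60:111(0.6) 90:111(-1.0) 120:111(-0.5) 150:111(0.0)
jar -180:111(1.0) -150:111(-2.7) -120:111(-2.4) -90:111(-2.1) -60:111(-1.8) -30:111(-1.5) 0:111(-1.2) 30:111(-0.9) 60:111(-0.5) 90:111(-0.2) 120:111(0.1) 150:111(0.6)
dish -180:111(1.3) -150:111(-2.5) -120:111(-2.1) -90:111(-1.8) -60:111(-1.6) -30:111(-1.2) 0:111(-0.9) 30:111(-0.5) 60:111(-0.2) 90:111(0.2) 120:111(0.5) 150:111(0.9)
SEAT -180:111(1.4) -150:111(-3.0) -120:111(-2.6) -90:111(-2.2) -60:111(-1.8) -30:111(-1.5) 0:111(-1.1) 30:111(-0.7) 60:111(-0.2) 90:111(0.2) 120:111(0.6) 150:111(0.9)
SPIN -180:111(0.4) -150:111(0.7) -120:111(1.2) -90:111(-2.9) -60:111(-2.4) -30:111(-2.1) 0:111(-1.8) 30:111(-1.5) 60:111(-1.2) 90:111(-0.8) 120:111(-0.4) 150:111(-0.0)
JT -180:111(1.0) -150:111(1.2) -120:111(-2.7) -90:111(-2.4) -60:111(-2.0) -30:111(-1.7) 0:111(-1.3) 30:111(-1.0) 60:111(-0.6) 90:111(-0.2) 120:111(0.2) 150:111(0.6)
DT -180:111(0.6) -150:111(0.9) -120:111(-3.1) -90:111(-2.7) -60:111(-2.3) -30:111(-2.0) 0:111(-1.6) 30:111(-1.3) 60:111(-0.9) 90:111(-0.5) 120:111(-0.2) 150:111(0.2)
```

```bash
cat >> h.py <<'E'
def T(): return round(ctrl.read_state()['time'],1)
def pick(p,z,yaw,pre=1.0,hi=.12,up=.2,fn=None):
    ctrl.move_pose([p[0],p[1],hi],Q(yaw))
    if fn: cap('wrist',fn)
    ctrl.set_gripper(pre)
    hit=ctrl.line_to([p[0],p[1],z],rate=.12,max_force=15)
    ctrl.set_gripper(0.0); s=ctrl.read_state()
    print('pick hit',hit,'ee',np.round(s['ee_pos'],4),'open',round(s['opening'],3),'t',T())
    ctrl.line_to([p[0],p[1],up],rate=.2)
    s=ctrl.read_state(); print('lifted open',round(s['opening'],3),'F',np.round(s['wrist_force'],1))
E
python3 - <<'E'
from h import *
ctrl.move_pose([.42,-.25,.28],Q(0)); cap('wrist','w1'); print(T())
pick(OBJ['blue'],.018,0,hi=.15,fn='w2')
cap('side','s1'); print(T())
E
```

```text
2.0
pick hit False ee [0.4391 0.1458 0.0191] open 0.641 t 5.5
lifted open 0.64 F [-0.6  0.1 -3. ]
6.6
```

```bash
cd pics; python3 -c "
import cv2,numpy as np
cv2.imwrite('m1.png',cv2.resize(np.hstack([cv2.imread('w2.png'),cv2.imread('s1.png')]),(800,300)))"
```

```text
(no output)
```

View pics/m1.png

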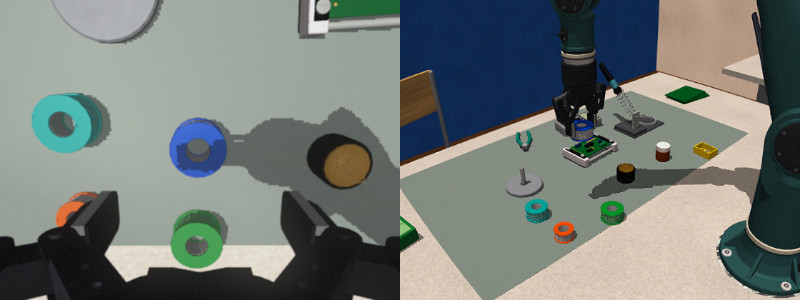

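View pics/w1.png

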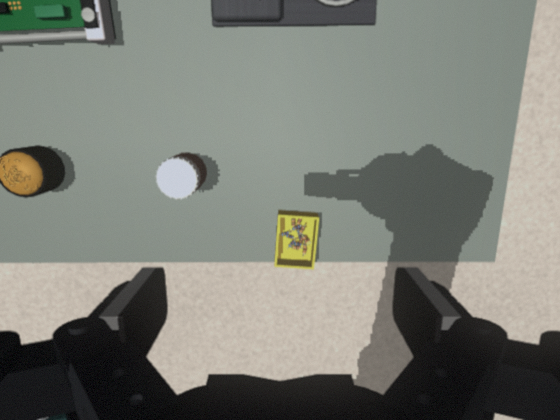

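The blue reel is held: opening 0.64 × 85 mm ≈ 54 mm, and the force reading is 3 N. The wrist picture shows it centred between the pads. Placing it on the spindle next.

```bash
cat >> h.py <<'E'
def place(p,z,yaw,hi=.2,mid=None,rel=1.0,up=.2,F=10,rate=.06):
    ctrl.move_pose([p[0],p[1],hi],Q(yaw))
    if mid: ctrl.line_to([p[0],p[1],mid],rate=.2)
    hit=ctrl.line_to([p[0],p[1],z],rate=rate,max_force=F)
    s=ctrl.read_state(); print('place hit',hit,'ee',np.round(s['ee_pos'],4),'F',np.round(s['wrist_force'],1),'open',round(s['opening'],3))
    if rel is None: return
    ctrl.set_gripper(rel); ctrl.line_to([p[0],p[1],up],rate=.2); print('t',T())
E
python3 - <<'E'
from h import *
place(SPIN,.0312,0,mid=.11,rel=None,F=10)
cap('side','s2'); cap('wrist','w3')
E
cd pics; python3 -c "
import cv2,numpy as np
a=cv2.resize(cv2.imread('s2.png')[170:310,100:290],(400,300)); cv2.imwrite('m2.png',np.hstack([cv2.resize(cv2.imread('w3.png'),(400,300)),a]))"
```

```text
place hit False ee [0.5877 0.2285 0.0316] F [ 0.6 -0.2 -3.4] open 0.644
```

View pics/m2.png

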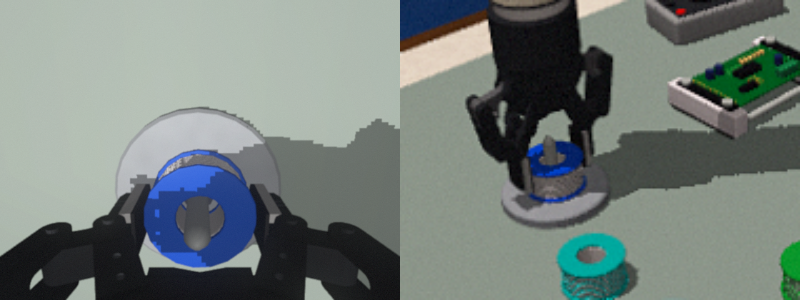

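The spindle passes through the blue reel's hole (wrist px ~(200,225)) and the reel sits on the base. I'll release it and do orange.

```bash
python3 - <<'E'
from h import *
ctrl.set_gripper(1.0); ctrl.line_to([SPIN[0],SPIN[1],.2],rate=.2); cap('wrist','w4'); cap('top','t4');print(T())
pick(OBJ['orange'],.018,0,hi=.15,fn='w5')
place(SPIN,.0613,0,mid=.135,rel=None,F=8)
cap('side','s5'); cap('wrist','w6')
d,W=cam('t4'); m=cv2.inRange(cv2.cvtColor(d['color'],cv2.COLOR_RGB2HSV),*RNG['blue'])
E
cd pics; python3 -c "
import cv2,numpy as np
a=cv2.resize(cv2.imread('s5.png')[170:310,100:290],(400,300)); r=lambda n:cv2.resize(cv2.imread(n),(400,300))
cv2.imwrite('m3.png',np.vstack([np.hstack([r('w4.png'),r('w5.png')]),np.hstack([r('w6.png'),a])]))"
```

```text
11.0
pick hit False ee [0.3618 0.2715 0.0187] open 0.509 t 13.9
lifted open 0.511 F [ 0.2 -0.2 -3.6]
place hit False ee [0.5876 0.2285 0.0617] F [ 0.6 -0.1 -2.1] open 0.509
```

View pics/m3.png

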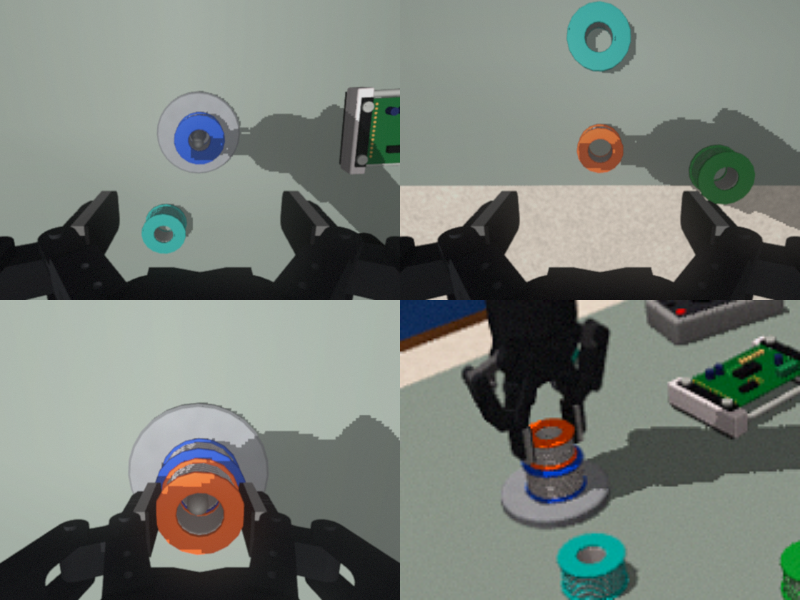

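Orange is on top with the spindle in its hole. Before the next picks I'll check jar, dish, board, base and blue positions using the other pictures.

```bash
python3 - <<'E'
from h import *
d,W=cam('w1'); g=cv2.cvtColor(d['color'],cv2.COLOR_RGB2GRAY)
c=[c for c in cv2.findContours(((g>170)*255).astype(np.uint8)[140:215,140:225],cv2.RETR_EXTERNAL,cv2.CHAIN_APPROX_NONE)[0]]
c=max(c,key=cv2.contourArea)+[140,140]; print('cap',c.reshape(-1,2).mean(0),ell(onplane(d,W,c,.048)))
c=blobs(d,*RNG['yellow'])[0]; P=onplane(d,W,c,.022); print('dish',[np.round(v,1) for v in cv2.minAreaRect((P[:,:2]*1000).astype(np.float32))])
ds,Ws=cam('side0')
hsv=cv2.cvtColor(ds['color'],cv2.COLOR_RGB2HSV); gs=cv2.cvtColor(ds['color'],cv2.COLOR_RGB2GRAY)
c=blobs(ds,*RNG['brass']); 
for k in c[:3]: print('brass side',k.reshape(-1,2).mean(0),ell(onplane(ds,Ws,k,.039)))
d,W=cam('w4'); c=blobs(d,*RNG['blue'])
for k in c[:2]:
    if len(k)>5: print('blue placed',k.reshape(-1,2).mean(0),ell(onplane(d,W,k,.042)))
E
```

```text
cap [175.97457627 178.38983051] (array([ 421.8, -150.7]), array([38.6, 38.8]), 116.48860168457031)Traceback (most recent call last):
  File "<stdin>", line 5, in <module>
IndexError: list index out of range
```

```bash
python3 - <<'E'
from h import *
d,W=cam('w1'); 
for c in blobs(d,(20,130,60),(36,255,255),200)[:2]:
    P=onplane(d,W,c,.022); print('dish',c.reshape(-1,2).mean(0),[np.round(v,1) for v in cv2.minAreaRect((P[:,:2]*1000).astype(np.float32))])
d,W=cam('w4')
for k in blobs(d,(100,90,40),(130,255,255),300)[:2]:
    print('blue placed',k.reshape(-1,2).mean(0),ell(onplane(d,W,k,.042)))
E
python3 - <<'E'
from h import *
ctrl.set_gripper(1.0); ctrl.line_to([SPIN[0],SPIN[1],.2],rate=.2); print(T())
pick((.4220,-.1507),.019,90,pre=.85,hi=.15,up=.15)
place(JT,.0195,90,hi=.15,rel=None,F=6,rate=.05)
cap('side','s7')
E
```

```text
dish [296.0726257 239.8547486] [array([ 349.4, -268.7]), array([43.3, 61.8]), np.float64(86.2)]
blue placed [278.69950739 193.48275862] (array([588.6, 228.7]), array([53.9, 57.3]), 87.36112976074219)
19.2
pick hit False ee [ 0.4222 -0.1509  0.0198] open 0.47 t 22.7
lifted open 0.468 F [ 0.3  0.5 -1.4]
place hit False ee [ 0.6005 -0.1369  0.0199] F [-1.4  0.8  3.6] open 0.471
```

View pics/s7.png

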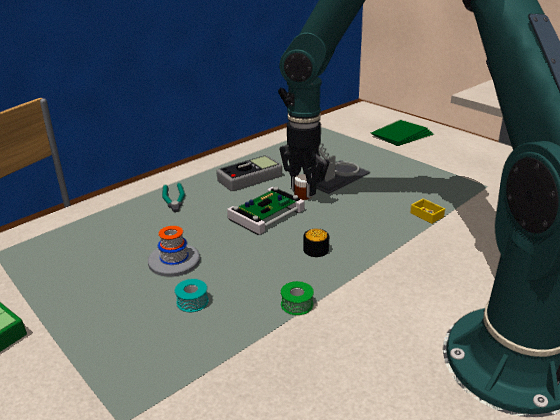

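The jar is upright in the gap at (302,187) in the side view. I'll release it and do the dish.

```bash
python3 - <<'E'
from h import *
ctrl.set_gripper(.85); ctrl.line_to([JT[0],JT[1],.16],rate=.2); print(T())
pick((.3485,-.2686),.017,-3.2,pre=.8,hi=.15,up=.15)
cap('side','s8')
place(DT,.0180,3,hi=.17,rel=None,F=6,rate=.05)
cap('side','s9'); cap('wrist','w9'); print(T())
E
cd pics; python3 -c "
import cv2,numpy as np
r=lambda n:cv2.resize(cv2.imread(n),(400,300))
cv2.imwrite('m4.png',np.vstack([np.hstack([r('s8.png'),r('s9.png')]),np.hstack([r('w9.png'),cv2.resize(cv2.imread('s9.png')[170:310,100:290],(400,300))])]))"
```

```text
28.4
pick hit False ee [ 0.3488 -0.2688  0.0178] open 0.504 t 31.3
lifted open 0.496 F [ 0.7 -0.7 -0.7]
place hit False ee [0.5871 0.1197 0.0182] F [ 0.4 -0.  -0.5] open 0.499
37.1
```

View pics/m4.png

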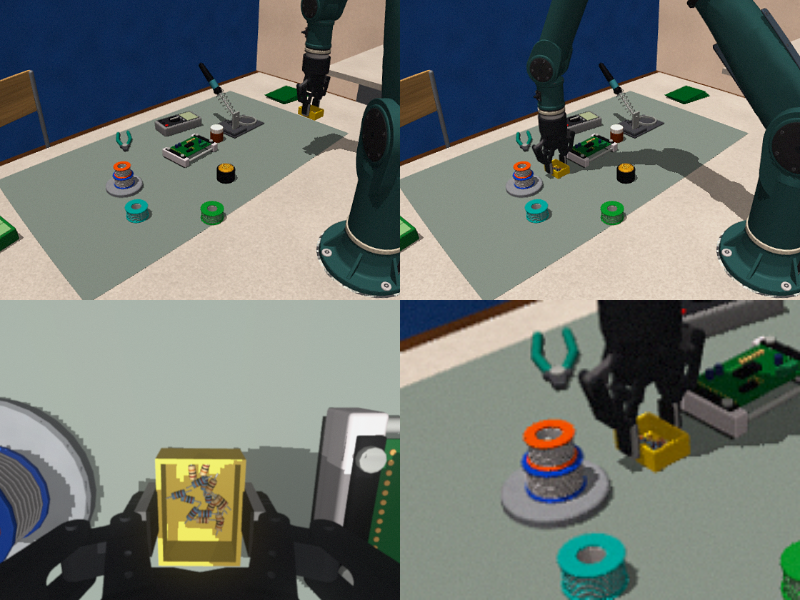

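The dish is level in the gap, clear of both the jaw and the base. I'll release it and do the cleaner.

```bash
python3 - <<'E'
from h import *
ctrl.set_gripper(.7); ctrl.line_to([DT[0],DT[1],.2],rate=.15); cap('top','t10'); print(T())
pick(OBJ['cleaner'],.026,-60,pre=.9,hi=.15,up=.24,fn='w10')
place(SEAT,.08,-60,hi=.24,rel=None,F=8,rate=.12)
cap('side','s11'); cap('wrist','w11'); print(T())
E
cd pics; python3 -c "
import cv2,numpy as np
r=lambda n:cv2.resize(cv2.imread(n),(400,300))
cv2.imwrite('m5.png',np.vstack([np.hstack([r('t10.png'),r('w10.png')]),np.hstack([r('w11.png'),cv2.resize(cv2.imread('s11.png')[80:230,260:460],(400,300))])]))"
```

```text
38.8
pick hit False ee [0.4257 0.006  0.0271] open 0.564 t 41.6
lifted open 0.56 F [-0.2 -0.6 -0.9]
place hit False ee [ 0.6167 -0.3048  0.0809] F [ 0.4  0.3 -1.3] open 0.559
45.8
```

View pics/m5.png

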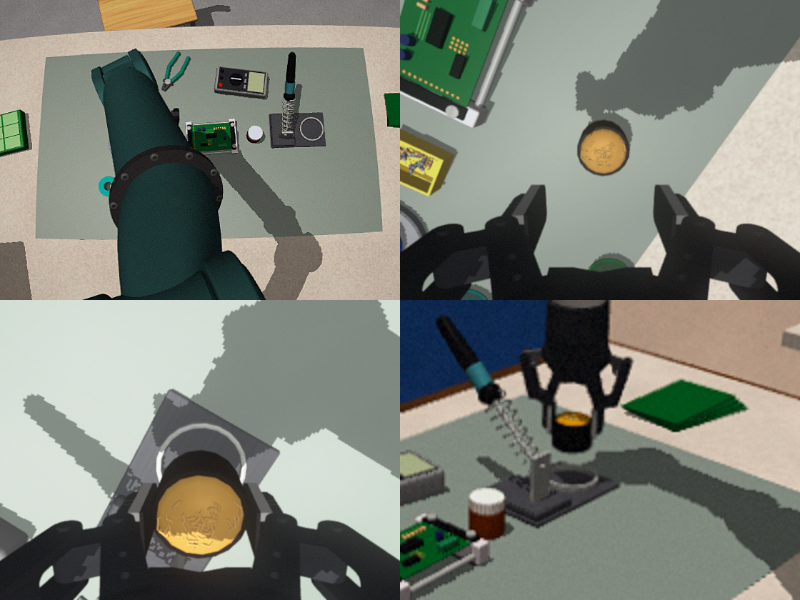

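The pot is centred over the rim and clear of the iron. Lowering it now.

```bash
python3 - <<'E'
from h import *
hit=ctrl.line_to([SEAT[0],SEAT[1],.0325],rate=.04,max_force=8)
s=ctrl.read_state(); print(hit,np.round(s['ee_pos'],4),np.round(s['wrist_force'],1)); cap('wrist','w12'); cap('side','s12')
if not hit:
    ctrl.set_gripper(.85); ctrl.line_to([SEAT[0],SEAT[1],.25],rate=.2)
    cap('wrist','w13'); ctrl.move_pose([.45,-.30,.3],Q(0))
    cap('side','s13'); cap('top','t13'); print(T())
E
cd pics; python3 -c "
import cv2,numpy as np
r=lambda n:cv2.resize(cv2.imread(n),(400,300))
cv2.imwrite('m6.png',np.vstack([np.hstack([r('w12.png'),r('w13.png')]),np.hstack([r('t13.png'),cv2.resize(cv2.imread('s13.png')[80:230,260:460],(400,300))])]))"
```

```text
True [ 0.6157 -0.3044  0.0332] [-1.1  0.1  4.1][ WARN:0@0.043] global loadsave.cpp:275 findDecoder imread_('w13.png'): can't open/read file: check file path/integrity
Traceback (most recent call last):
cv2.error: OpenCV(4.12.0) /io/opencv/modules/imgproc/src/resize.cpp:4208: error: (-215:Assertion failed) !ssize.empty() in function 'resize'
```

Contact came at ee z 0.0332, where 0.0331 is the expected floor height, so the pot has reached the seat floor. Releasing.

```bash
python3 - <<'E'
from h import *
ctrl.set_gripper(.85); ctrl.line_to([SEAT[0],SEAT[1],.25],rate=.2)
cap('wrist','w13'); ctrl.move_pose([.40,-.38,.3],Q(0))
cap('side','s13'); cap('top','t13'); print(T())
E
cd pics; python3 -c "
import cv2,numpy as np
r=lambda n:cv2.resize(cv2.imread(n),(400,300))
cv2.imwrite('m6.png',np.vstack([np.hstack([r('w12.png'),r('w13.png')]),np.hstack([r('t13.png'),cv2.resize(cv2.imread('s13.png')[80:230,260:460],(400,300))])]))"
```

```text
49.9
```

View pics/m6.png

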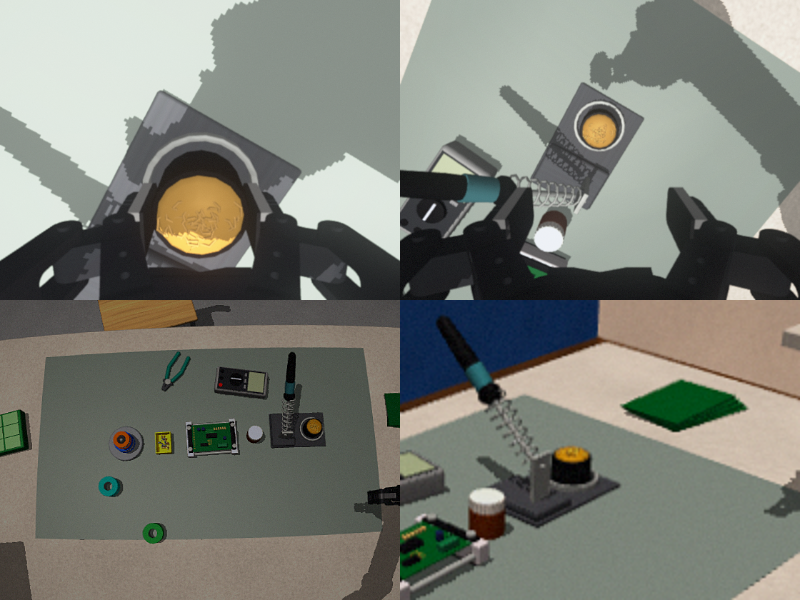

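View pics/t13.png

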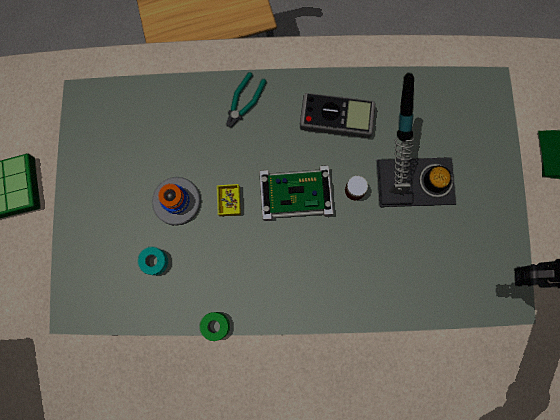

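```bash
python3 - <<'E'
from h import *
def chk(fn):
    d,W=cam(fn); g=cv2.cvtColor(d['color'],cv2.COLOR_RGB2GRAY)
    Rb=np.array([[BY[1],-BY[0]],[BY[0],BY[1]]])
    def rep(n,P,ref): print(fn,n,ell(P), 'd',np.round(np.array(ell(P)[0])-np.array(ref)*1000,1))
    for k,z,ref in (('orange',.068,SPIN),('blue',.042,SPIN),('brass',.044,SEAT),('yellow',.022,DT)):
        for c in blobs(d,*RNG[k],40):
            P=onplane(d,W,c,z)
            if len(c)>5 and np.hypot(*(P.mean(0)[:2]-ref))<.04: rep(k,P,ref)
    if fn[0]=='t':
        m=np.zeros_like(g); m[170:205,343:375]=((g>130)*255)[170:205,343:375]
        c=max(cv2.findContours(m,cv2.RETR_EXTERNAL,cv2.CHAIN_APPROX_NONE)[0],key=cv2.contourArea); rep('cap',onplane(d,W,c,.048),JT)
chk('t13'); chk('s13')
a=cv2.imread('pics/t0.png') if 0 else cv2.imread('pics/top0.png'); b=cv2.imread('pics/t13.png')
df=cv2.absdiff(a,b).max(2); print('diff cutters',(df[65:130,220:275]>50).sum(),'meter',(df[85:140,295:380]>50).sum())
m=cv2.imread('pics/s13.png'); cv2.imwrite('pics/z13.png',cv2.resize(m[140:290,130:390],(780,450),interpolation=cv2.INTER_CUBIC))
E
```

```text
t13 orange (array([586.8, 228.1]), array([41.9, 44.9]), 83.21012115478516) d [-0.5 -0.2]
t13 blue (array([589.5, 230.4]), array([51.5, 70.1]), 140.08865356445312) d [2.2 2.1]
t13 brass (array([ 615.6, -303.5]), array([39.2, 39.6]), 148.3882598876953) d [-0.4  1. ]
t13 yellow (array([585.6, 119.3]), array([48.8, 71. ]), 91.61304473876953) d [-1.4 -0.4]
t13 cap (array([ 601.1, -137. ]), array([37.1, 37.4]), 70.1040267944336) d [ 0.7 -0.1]
s13 orange (array([587.1, 227. ]), array([43.1, 43.9]), 152.8200225830078) d [-0.2 -1.3]
s13 blue (array([589.3, 225.7]), array([51.4, 58.6]), 59.61560821533203) d [ 2.  -2.6]
s13 brass (array([ 615.7, -305.9]), array([40.1, 44.3]), 41.82359313964844) d [-0.3 -1.4]
s13 yellow (array([574.7, 125.9]), array([62.9, 92.2]), 72.23051452636719) d [-12.3   6.2]
diff cutters 0 meter 0
```

View pics/z13.png

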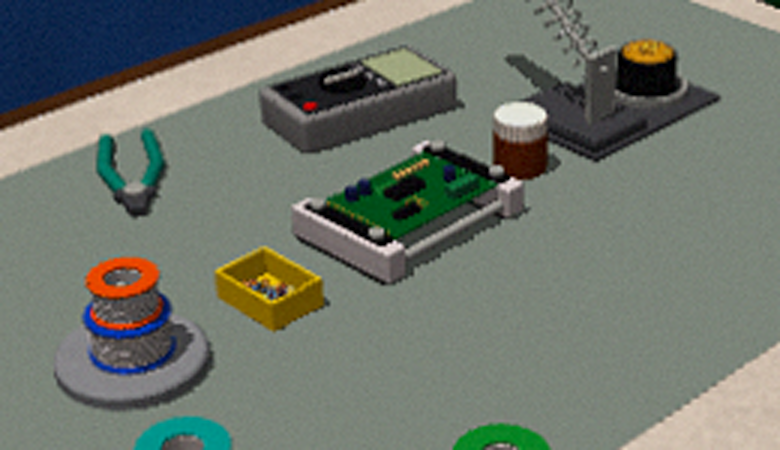

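```bash
python3 -c "
from h import *
s=ctrl.read_state(); print(s['time'],s['ee_pos']); print(ctrl.hand_in())"
```

```text
49.8583 [ 0.40116708 -0.37947157  0.29956769]
the job is handed in; nothing more can be done
None
```

The job is done and handed in at about 50 s of robot time; the hand-in gives no verdict. The blue reel is on the spindle with orange on top, the cleaner is in its rim, and the jar and dish are in the middle of their gaps.

My last checks on the final pictures:

| Item | Where it ended up |
|---|---|
| Orange reel | within about 1.3 mm of the spindle axis in both views |
| Blue reel | 0.4–1.4 mm off in the wrist picture taken when it was placed |
| Cleaner | within 1.5 mm of the rim's centre in both views |
| Jar | within 1 mm of target (top view) |
| Dish | about 1.5 mm from target (top view) |
| Multimeter and cutters | no pixel change in the top view |

- **Upright:** everything looks upright and level in the side view, by eye; I didn't measure the angles.
- **Cleaner height:** lowering it stopped on contact at the height expected for the seat floor, so it is down on the floor and not on the rim.
- **Checks that disagreed:**
  - The final fits for blue (about 3 mm off) were distorted because orange partly covers it.
  - The side-view fit for the dish (about 14 mm off) took in its walls as well as its top edge. I relied on the top view, and the side picture shows the dish in the gap.

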